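# Feed the drilling slide on by one turn of its hand wheel

### The job

The flat bar clamped on the feed table has to go on by one hole spacing: push the hand wheel round clockwise (seen from above) by its upright handle, through exactly one full turn, so that the handle ends where it started. Push the handle gently with the fingers, without gripping it, and leave the wheel standing there. Do not disturb or pick up the loose things lying around the feed table.

Things in the scene. Friction and masses are not known exactly. Their poses are not given: they have to be found in the camera images.
- feed: Feed table, bolted down at a different place and yaw each time; origin on the work surface right under the wheel's axis. Grey gearbox block (110 x 100 mm, top at 60 mm) under the wheel; the slideway lies on its +x side, centred 165 mm from the wheel's axis and running along y, with a clamped steel bar on its carriage, all below 82 mm.
- wheel_axis (a point): Fixed point on the hand wheel's vertical axis, level with the rim, 85 mm above the work surface. The aluminium wheel lies level: rim a 14 mm thick round bar, centre-line radius 80 mm (174 mm over all), three 12 mm spokes, hub of 44 mm diameter up to 11 mm above this point, its nut 5 mm more. But for the handle nothing on the wheel is higher than 101 mm above the surface.
- grip: The wheel's upright handle: a round black plastic post, 19 mm in diameter, standing on the rim at the end of one spoke, 80 mm from the axis; goes round with the wheel and revolves freely on its own pin. Origin on the rim's centre line, 85 mm above the work surface; the black post spans 95 to 145 mm above the surface. It may start anywhere round the wheel.
- handle (a point): Middle of that handle, on its centre line, 120 mm above the work surface.
- wheel (a joint): Angle of the hand wheel in rad, growing clockwise seen from above; one turn is 6.283. It starts anywhere from -2.8 to 2.8; no stop is near. Steady rubbing (about 3 N pushed sideways at the handle) keeps the wheel where it is left; it does not coast or spring back. Each turn clockwise carries the carriage 24 mm along the slideway (+y of the feed table).
- tin: Loose closed tin, 62 mm diameter, 85 mm high, upright; origin at the centre of its underside. To be left alone. The four loose things stand at least 60 mm clear of the wheel's rim.
- bearing: Loose steel bearing ring lying flat, 62 mm outer diameter, 18 mm high; origin at the centre of its underside. To be left alone.
- wrench: Loose steel wrench, 160 mm long, lying flat along its x axis; origin at the centre of its underside. To be left alone.
- carton: Loose small cardboard box, 85 x 60 x 55 mm high; origin at the centre of its underside. To be left alone.

How it is judged (in metres and radians):
On the way, in this order (a step that is already met when the one before it is completed fails the run):
1. the fingers push the handle more than 40 mm from its start (contact force between the fingers and grip above 0.3 N and distance of handle from where it was at the start of the episode above 0.04 m).
2. the fingers push the handle to the opposite side (over 150 mm from its start) (contact force between the fingers and grip above 0.3 N and distance of handle from where it was at the start of the episode above 0.15 m).
At the end, for the whole second after the job is handed in: The wheel has gone exactly one turn clockwise from its start (joint value 6.283 more than at the start): the handle stands within 15 mm (about 11 degrees) of where it started and is still, and the four loose things are within 20 mm of where they were (distance of handle from where it was at the start of the episode below 0.015 m and value of joint wheel between 3.14 and 9.42 rad and velocity of joint wheel between -0.05 and 0.05 rad/s and distance of each of tin, bearing, wrench, carton from where it was at the start of the episode below 0.02 m); the robot touches nothing.
It fails at once if the handle, wheel or feed table is gripped or pushed hard (more than 25 N between it and the robot) (contact force between any of the fingers, the arm and feed above 25 N).
It fails at once if the tin is lifted or moved more than 20 mm (distance of tin from where it was at the start of the episode above 0.02 m or height (world z) of tin above 0.01 m).
It fails at once if the bearing ring is lifted or moved more than 20 mm (distance of bearing from where it was at the start of the episode above 0.02 m or height (world z) of bearing above 0.01 m).
It fails at once if the wrench is lifted or moved more than 20 mm (distance of wrench from where it was at the start of the episode above 0.02 m or height (world z) of wrench above 0.01 m).
It fails at once if the carton is lifted or moved more than 20 mm (distance of carton from where it was at the start of the episode above 0.02 m or height (world z) of carton above 0.01 m).
It also fails if it takes over 64 s, if anything falls off the work surface, if the arm or the gripper's body presses on something with over 40 N, if the wrist force passes 120 N, or if a joint passes its speed limit or range.

### The arm

A 7-joint arm with a two-finger parallel gripper is mounted at the origin on the work surface. World frame = base frame: x ahead of the robot, y to its left, z up, the work surface at z = 0. Lengths are in mm, angles in rad, forces in N, time in s.
With the tool pointing down it reaches from about 400 to 875 mm from the base axis. Payload 19.3 kg.
Tool frame: the origin (TCP) lies on the centre line of the jaws, within the pads' length; the fingertips stand 25 mm ahead of it and the grasp point (between the pads) lies 6 mm ahead of it; z points along the fingers, y is the line along which they close (so a half turn about z gives the same grasp; the last joint's range is limited). The gripper opens to 85 mm and grips with 20 to 120 N. Pads are 22 mm wide; open, the fingers measure 114 mm over their backs; the gripper's body (76 mm by 85 mm) begins 54 mm behind the grasp point. The pads swing forward as they close: fully open they stand 13 mm farther back than shut.
Start: joints at [1.149, 0.521, -0.036, 1.599, 0.021, 1.021, -0.113], TCP at [215.34, -586.723, 256.291] pointing down, gripper open.
Joint ranges: [-2.91, 2.91], [-0.3, 2.13], [-1.5, 1.42], [0.17, 2.43], [-1.26, 4.41], [0.16, 1.93], [-2.52, 2.52]. Speed limits (rad/s): [1.89, 1.89, 2.39, 2.39, 3.01, 3.01, 3.01].

### API

Orientations are given as a unit quaternion [x, y, z, w].
In Python, from cell import manip gives the robot as it stands. The module is installed in compiled form; this text tells all that it offers. Calls block until the motion is done:
- manip.movep(position, orientation): joint-space move of the TCP to a pose.
- manip.move_l(position, attitude=None, max_speed=150, until_force=None): straight line of the TCP; attitude=None keeps the orientation; max_speed is the mean speed in mm/s. With until_force (N) it stops when the force on the tool has changed by that much, and returns True; else False.
- manip.set_joints(angles): joint-space move.
- manip.gripper_open() and manip.grasp(): open the fingers fully, or close them until they stop; the grip force is fixed at half the most.
- manip.wait(seconds).
- manip.ik(position, orientation): joint angles nearest the present ones, or None.
- manip.observe(): the state.
- manip.capture(name): name is "scene" or "top" or "wrist"; returns a dict with "color" (480x640x3 uint8, blue, green, red), "K" (3x3 intrinsics, pixels), "T" (4x4, takes a point from camera to world coordinates). Camera axes: x right, y down, z forward; pixel columns grow to the right and rows downward; lengths in mm; the calibration is good to about 2 mm. A picture is of the moment at which its call begins. There is no depth.
A pose or a line that the arm cannot do raises manip.IKError and nothing moves.
- manip.job_done(): hands the job in; it is judged then, once.
The state is a dict: "time_s": time; "joint_positions": joint angles; "dq": joint speeds; "joint_efforts": joint torques, N m; "ee_pos": TCP position; "tool_rot": TCP orientation; "wrist_force": force on the tool from outside, world axes, zero at the start; "torque": the same for the moment, N m; "width": opening from 0.0 (shut) to 1.0 (fully open); "gripper_force": force on a finger pad.
Only numpy, scipy, OpenCV 4.12 (cv2) and the standard library are available. Lean on these libraries where they do the work, as an engineer would, in place of code of your own. Each camera call takes 0.05 s, during which the arm holds its last target. There are 200 camera calls.

## Working session

There is one attempt and no reset: what is moved stays moved. The work goes in short steps, each a Python script; the robot and the scene stay as the last script left them, time stands still between calls to the robot, and variables do not carry over. Pictures are saved under pics/ and viewed, at most 10 in all, crops included, and the job is handed in when it is done.

```bash
mkdir -p pics
python3 - <<'E'
from cell import manip
import cv2,numpy as np
o=manip.observe();print(o['time_s'],o['ee_pos'],o['tool_rot'],o['wrist_force'])
a=[]
for n in("top","scene"):
    c=manip.capture(n);cv2.imwrite(f"pics/{n}0.png",c["color"]);print(n,c["K"],c["T"])
    np.savez(f"{n}0.npz",**c)
E
```

```text
0.0 [ 215.23192224 -586.43269759  255.73214554] [ 9.84571140e-01  1.74983828e-01 -1.30914227e-04 -5.58751156e-04] [0.95950562 0.35440868 0.30053337]
top [[612.24645146   0.         323.66574935]
 [  0.         612.24645146 240.11278413]
 [  0.           0.           1.        ]] [[ 2.57410454e-02 -9.89693394e-01  1.40870095e-01  4.14234005e+02]
 [-9.99663203e-01 -2.59489908e-02  3.60836692e-04  3.36538102e+01]
 [ 3.29831911e-03 -1.40831939e-01 -9.90028023e-01  1.27485074e+03]
 [ 0.00000000e+00  0.00000000e+00  0.00000000e+00  1.00000000e+00]]
scene [[441.87023768   0.         316.86070221]
 [  0.         441.87023768 243.36437389]
 [  0.           0.           1.        ]] [[ 3.32607902e-01  7.79937341e-01 -5.30160096e-01  1.01261673e+03]
 [ 9.43065006e-01 -2.74707983e-01  1.87520449e-01 -1.45163507e+02]
 [ 6.14989610e-04 -5.62346217e-01 -8.26901659e-01  8.00869557e+02]
 [ 0.00000000e+00  0.00000000e+00  0.00000000e+00  1.00000000e+00]]
```

View pics/top0.png

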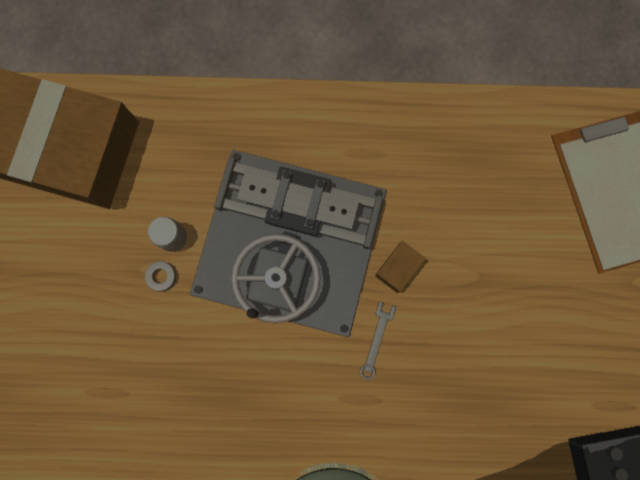

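View pics/scene0.png

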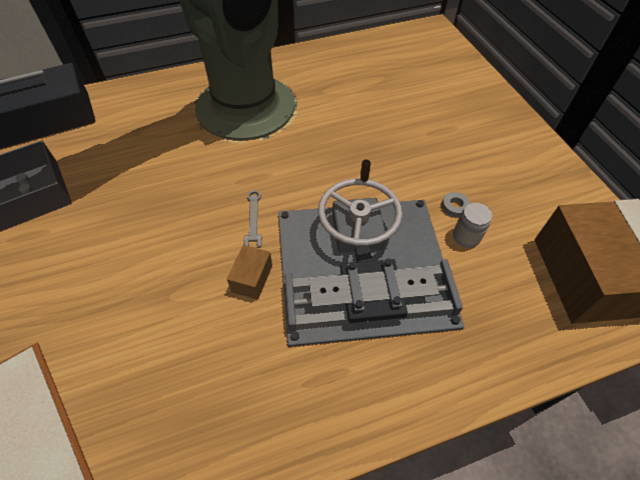

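Top view: hub at (276,278) and black handle at (252,313). Tin (165,233), ring (160,276), carton (401,267) and wrench (377,340) all stand clear. Scene view: hub at (360,208), handle about (365,171).

```bash
cat > h.py <<'E'
import numpy as np,cv2
def ray(c,u):
    d=c['T'][:3,:3]@np.linalg.inv(c['K'])@[u[0],u[1],1]; return c['T'][:3,3],d/np.linalg.norm(d)
def onz(c,u,z):
    p,d=ray(c,u); return p+d*(z-p[2])/d[2]
def tri(c1,u1,c2,u2):
    A=np.zeros((3,3));b=np.zeros(3)
    for c,u in((c1,u1),(c2,u2)):
        p,d=ray(c,u);M=np.eye(3)-np.outer(d,d);A+=M;b+=M@p
    return np.linalg.solve(A,b)
def blob(c,u,r,thr):
    x,y=map(int,u);g=c['color'].max(2)[y-r:y+r,x-r:x+r]
    n,l,s,ce=cv2.connectedComponentsWithStats((g<thr).astype(np.uint8))
    k=1+np.argmin(np.linalg.norm(ce[1:]-r,axis=1)+1000*(s[1:,4]<15)); return ce[k]+[x-r,y-r],s[k,4]
E
python3 - <<'E'
from h import *
from cell import manip
t=np.load('top0.npz');s=np.load('scene0.npz')
bt,bs=blob(t,(252,313),14,40),blob(s,(365,171),14,40);print(bt,bs)
H=tri(t,bt[0],s,bs[0]);C=tri(t,(276,278),s,(360,208))
print('handle',H,onz(t,bt[0],120),onz(s,bs[0],120));print('hub',C,onz(t,(276,278),101),onz(s,(360,208),101))
C=onz(t,(276,278),101)
print(np.linalg.norm((H-C)[:2]),np.degrees(np.arctan2(H[1]-C[1],H[0]-C[0])))
for n,u,z in(('tin',(165,230),85),('carton',(401,262),55),('wrench',(377,340),5)):print(n,onz(t,u,z))
q=np.array(manip.observe()['tool_rot'])
for yaw in np.radians([0,45,90,135,180,225,270,315]):
  Q=[np.cos(yaw/2),np.sin(yaw/2),0,0]
  bad=[a for a in range(0,360,20) if manip.ik([C[0]+80*np.cos(np.radians(a)),C[1]+80*np.sin(np.radians(a)),140],Q) is None]
  print(yaw,bad)
E
```

```text
(array([253.68627451, 312.43137255]), np.int32(51)) (array([364.85185185, 170.4       ]), np.int32(135))
handle [438.73769143 162.28702406 125.00695463] [438.34529779 161.58457574 120.        ] [434.85745141 165.88261949 120.        ]
hub [506.488275   125.5761063   95.02331552] [505.44135017 123.64046347 101.        ] [511.22812699 124.79661708 101.        ]
77.09043218635875 149.91298737588727
tin [595.43540702 346.42228231  85.        ]
carton [ 547.59572342 -121.90070056   55.        ]
wrench [391.21891726 -80.39602462   5.        ]
0.0 []
0.7853981633974483 []
1.5707963267948966 []
2.356194490192345 []
3.141592653589793 []
3.9269908169872414 []
4.71238898038469 []
5.497787143782138 []
```

```bash
cat >> h.py <<'E'
C=np.array([507.,124.5]);Z=138
def P(deg,z=Z):
    a=np.radians(deg);return [C[0]+80*np.cos(a),C[1]+80*np.sin(a),z]
def Q(deg):
    y=np.radians(deg)/2;return [np.cos(y),np.sin(y),0,0]
E
python3 - <<'E'
from h import *
from cell import manip
best=None
for yaw in(68,-112,-22,158):
    J=np.array([manip.ik(P(a),Q(yaw)) for a in range(0,360,30)]);print(yaw,J.min(0).round(2),J.max(0).round(2))
    m=abs(J[:,6]).max()
    if best is None or m<best[0]:best=(m,yaw)
yaw=best[1];open('yaw','w').write(str(yaw));print(yaw)
manip.grasp()
manip.movep(P(187,260),Q(yaw))
print(manip.move_l(P(187),max_speed=100,until_force=5))
o=manip.observe();print(o['time_s'],o['ee_pos'],o['joint_positions'],o['wrist_force'],o['width'])
for n in("top","wrist"):cv2.imwrite(f"pics/{n}1.png",manip.capture(n)['color'])
a=cv2.imread('pics/top1.png')[190:370,170:350];b=cv2.imread('pics/wrist1.png')
cv2.imwrite('pics/m1.png',np.hstack([cv2.resize(a,(400,400)),cv2.resize(b,(400,300)).repeat(1,0) if 0 else cv2.copyMakeBorder(cv2.resize(b,(400,300)),0,100,0,0,0)]))
E
```

```text
68 [ 0.02  0.51 -0.81  1.75  0.37  0.66 -1.47] [ 0.21  0.7  -0.46  2.13  0.62  0.88 -0.93]
-112 [ 0.32  0.78 -1.28  1.73  0.94  0.99  1.38] [ 0.64  1.   -1.28  2.12  1.02  1.24  1.71]
-22 [-0.79  0.44 -0.25  1.76 -0.34  0.55 -2.49] [-0.06  0.63  0.38  2.18  0.2   0.77 -2.04]
158 [ 0.05  0.54 -0.93  1.74  0.6   0.71  0.03] [ 0.36  0.74 -0.76  2.13  0.7   0.93  0.43]
158
False
4.825 [427.81181715 114.8058137  138.39190688] [ 0.37854161  0.62778732 -1.02900128  2.13107468  0.76535103  0.81354454
  0.05089263] [-0.26278326  0.39744598 -0.64532331] -0.0013827957573165003
```

View pics/m1.png

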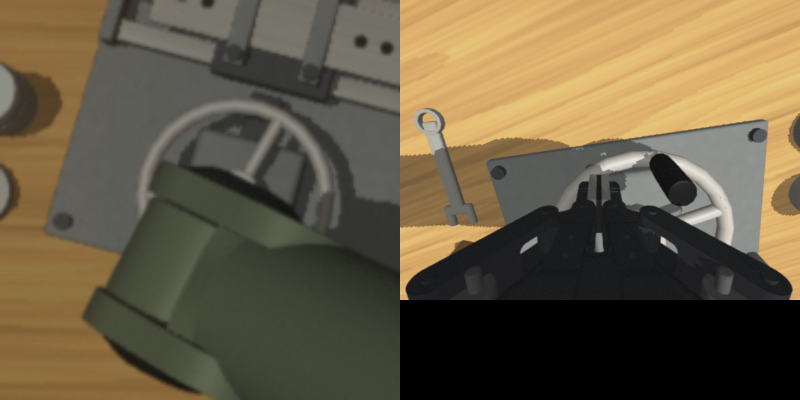

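The wrist view shows the closed fingers over the rim (600,190 in the montage), with the handle free beside them at (675,185). Next I touch the handle gently to get the reference pose.

Run:
```python
from h import *
from cell import manip
for a in range(184,150,-3):
    hit=manip.move_l(P(a),max_speed=25,until_force=1.5)
    o=manip.observe();print(a,hit,o['wrist_force'].round(2),o['time_s'])
    if hit: break
p=o['ee_pos'];d=np.degrees(np.arctan2(p[1]-C[1],p[0]-C[0]));print(p,d,np.linalg.norm(p[:2]-C))
open('a0','w').write(str(d))
cv2.imwrite("pics/w2.png",manip.capture("wrist")['color'])
```

```text
184 False [ 0.34 -0.53 -0.01] 5.2417
181 False [-1.25  0.51 -0.31] 5.5583
178 False [0.15 0.82 0.38] 5.875
175 False [-0.    0.68 -0.51] 6.1917
172 False [ 0.18 -0.14  0.14] 6.5083
169 False [-0.2   0.74 -0.38] 6.825
166 True [-0.03  0.68  0.73] 7.0417
[428.98722863 142.96118291 137.7276865 ] 166.68626655872666 80.16737347967818
```

View pics/w2.png

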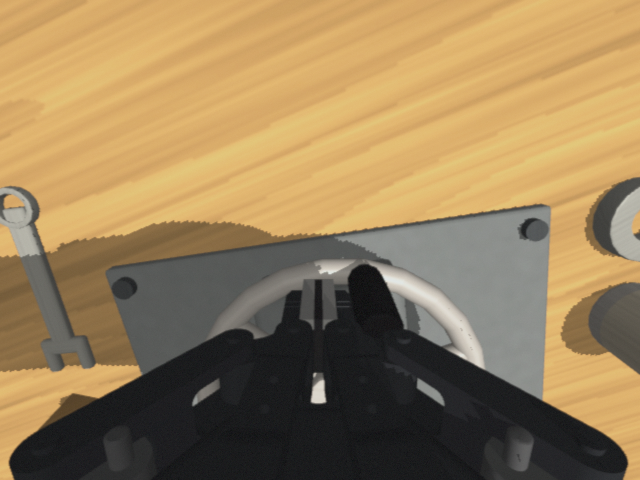

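Contact at 166.7° tool angle, which fits the visual estimate of the handle at about 150°. Now I push round, watching the force.

Run:
```python
from h import *
from cell import manip
a0=float(open('a0').read())
for k,a in enumerate(np.arange(a0-6,a0-349,-6)):
    manip.move_l(P(a),max_speed=50)
    o=manip.observe();f=o['wrist_force'];n=np.hypot(f[0],f[1])
    if k%5==0 or n>10: print(round(a-a0),f.round(1),round(o['time_s'],1),o['ee_pos'].round(1))
    if n>14: print('stop');break
    if k==28: cv2.imwrite("pics/half.png",np.hstack([cv2.resize(manip.capture(c)['color'][y:y+240,x:x+320],(400,300)) for c,x,y in(("scene",200,80),("top",130,140))]))
cv2.imwrite("pics/end.png",np.hstack([cv2.resize(manip.capture(c)['color'][y:y+240,x:x+320],(400,300)) for c,x,y in(("scene",200,80),("top",130,140))]))
cv2.imwrite("pics/both.png",np.vstack([cv2.imread("pics/half.png"),cv2.imread("pics/end.png")]))
```

```text
-6 [-0.3  0.4 -0.4] 7.4 [431.5 151.3 138. ]
-36 [-0.9 -0.1 -0.4] 9.0 [454.8 185.4 138. ]
-66 [ 0.6 -0.6  0.7] 10.6 [492.2 203.2 138. ]
-96 [ 0.3 -0.1 -0.5] 12.2 [533.6 199.9 138. ]
-126 [-0.5 -0.7 -0.8] 13.8 [567.8 176.4 138. ]
-156 [-0.6 -0.6 -0.9] 15.3 [585.7 139.  138. ]
-186 [ 0.8 -0.1  0.3] 17.0 [582.5  97.7 138. ]
-216 [-0.5 -0.4 -0. ] 18.6 [559.1  63.6 138. ]
-246 [-0.2 -0.  -0.4] 20.2 [521.7  45.8 138. ]
-276 [-0.3  0.2  0.6] 21.8 [480.4  49.  138. ]
-306 [ 0.3 -1.1  0.9] 23.4 [446.2  72.5 138. ]
-336 [1.  0.6 0.1] 24.9 [428.3 109.9 138. ]
```

View pics/both.png

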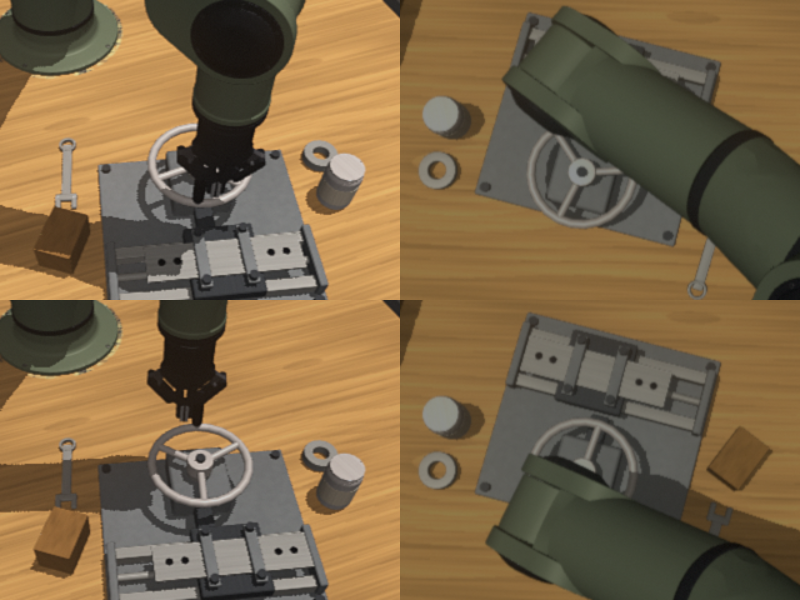

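The wheel is following: spokes and carriage have moved and the loose things have not. I'll finish the last 12–18°, back off, lift and look.

Run:
```python
from h import *
from cell import manip
a0=float(open('a0').read())
for a in (a0-354,a0-360): manip.move_l(P(a),max_speed=30)
print(manip.observe()['ee_pos'])
manip.wait(.3)
for a in (a0-350,a0-340): manip.move_l(P(a),max_speed=60)
yaw=float(open('yaw').read())
manip.move_l(P(a0-340,270))
manip.movep([300,-400,300],Q(yaw))
t=manip.capture('top');s=manip.capture('scene')
bt,bs=blob(t,(252,313),14,40),blob(s,(365,171),14,40);print(bt,bs,manip.observe()['time_s'])
print(tri(t,bt[0],s,bs[0]))
cv2.imwrite("pics/fin.png",np.hstack([cv2.resize(c['color'][y:y+240,x:x+320],(400,300)) for c,x,y in((s,200,80),(t,130,140))]))
```

```text
[429.1952445  143.38616435 138.03427294]
(array([253.52173913, 312.32608696]), np.int32(46)) (array([365.4962963 , 170.36296296]), np.int32(135)) 30.65
[439.10439074 163.0370675  125.18883073]
```

View pics/fin.png

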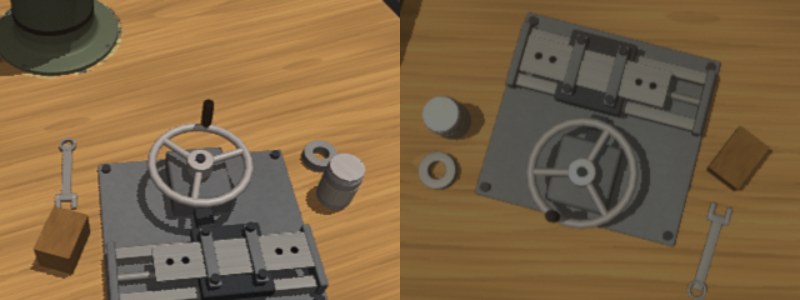

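The handle is back within about 1 mm of its start: top pixel (253.5,312.3), against (253.7,312.4) before. The carriage has moved on and the loose things are where they were.

```bash
python3 -c "
from cell import manip
print(manip.job_done())"
```

```text
the job is handed in; nothing more can be done
None
```

I pushed the wheel one full turn clockwise with the closed fingers; the camera puts the handle within about 1 mm of its start, the loose things look unmoved, and the job is handed in at about 31 s (no verdict was returned).

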